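Weigh a solder reel on the sprung bench balance

TASK

Weigh the solder reel: pick its carrier up by the black tab and hang it by the peak of its wire bail in the balance's sprung hook. Ease it down until the hook alone bears the whole weight before letting go, so that the hook neither drops nor springs up and is never pulled to its stop or knocked hard. When it hangs still, press the record button on the readout box fully down and release it, leaving the carrier hanging and the things standing about where they are.

Things in the scene. Friction and masses are not known exactly. Their poses are not given: they have to be found in the camera images.
- carrier: steel carrier with a solder reel fixed upright on its plate. Plate 66 x 76 x 4 mm (x, y, z), origin at the centre of its underside, z up. Reel 54 mm across, top 51 mm above the origin. A 6 mm wire bail stands over it in the carrier's y-z plane: uprights at y = +-33 mm. All together weighs 0.21 to 0.79 kg, differing every time and not visible: weigh it with the arm
- carrier_tab (a point): gripping point on the carrier's black grip tab, 124 mm above its origin on its z axis; axes as the carrier's. The tab is 24 mm (carrier x) by 12 mm (carrier y), from 105 to 137 mm above the origin; pinch it across y, from above
- carrier_eye (a point): point under the bail's peak, 94 mm above the carrier's origin (30 mm below carrier_tab); meets hook_seat when properly hung. The bail has shoulders 90 mm up and a 20 mm wide inverted-V peak (50 degree slopes, wire axis up to 104 mm) in the middle. The hook goes in along the carrier's x axis, from either side, between reel and bail, and the peak sits on it
- balance: fixed bench balance, origin at the underside below its column; the column is 44 x 50 mm and 234 mm high, its foot plate 185 x 100 x 12 mm reaches 125 mm forward under the hook. Its -x axis is the direction in which the hook points (towards the robot, turned by up to about 0.3 rad)
- hook_seat (a point): lowest point of the centre line of the hook's 8 mm round bar, 100 mm in front (-x) of the balance's axis, 205 mm above the table unloaded; moves down with the hook; axes as the balance's. From it the bar rises backwards (35 mm back, 12 mm up, then level into the column) and forwards to the free end, centre line 20 mm in front and 18 mm up, its rounded top 22 mm up
- hook (a joint): dip of the sprung hook, m, 0 = unloaded, grows downward to a stop at 0.085. Spring 110 N/m: after the first 0.2 N it dips 9 mm per newton hung on it; lightly damped, it bobs for a few seconds if released out of balance
- readout: fixed grey readout box 80 x 80 x 30 mm, origin at the centre of its underside; a dark display strip lies on the +x half of its top, the button on the -x half
- record_top (a point): centre of the top face of the round white record button (26 mm across) on the readout box; pressed straight down
- record (a joint): travel of the record button, m, 0 = up, 0.006 = fully down; sprung, 4 N when fully down
- tape_roll: roll of pale tape lying flat, 60 mm across, 12 mm high; bystander, origin at the centre of its underside
- oil_bottle: small white bottle with black cap, 27 mm across, 72 mm high; bystander, origin at the centre of its underside
- screw_tin: open round tin of screws, 70 mm across, 27 mm high; bystander, origin at the centre of its underside

How it is judged (in metres and radians):
On the way, in this order (a step that is already met when the one before it is completed fails the run):
1. the carrier hangs by its peak in the hook, let go and still (distance between carrier_eye and hook_seat below 0.01 m and value of joint hook above 0.012 m and angle between carrier's own z axis and vertical below 0.25 rad and height (world z) of carrier above 0.018 m and velocity of joint hook between -0.015 and 0.015 m/s and linear speed of carrier below 0.03 m/s and contact force between carrier and the arm below 0.05 N and contact force between carrier and the fingers below 0.05 N), for 0.4 s.
2. the record button is pressed fully down with the carrier hanging still (distance between carrier_eye and hook_seat below 0.01 m and value of joint hook above 0.012 m and angle between carrier's own z axis and vertical below 0.25 rad and height (world z) of carrier above 0.018 m and velocity of joint hook between -0.015 and 0.015 m/s and linear speed of carrier below 0.03 m/s and value of joint record above 0.0045 m), for 0.05 s.
At the end, for the whole second after the job is handed in: The carrier hangs in the hook: eye within 10 mm of the seat, tilted less than 0.25 rad, underside more than 18 mm above the table, hook dipped more than 12 mm and moving less than 15 mm/s, carrier slower than 30 mm/s, untouched by the robot; the record button is up again (less than 2 mm) (all of step 1 and value of joint record below 0.002 m).
It fails at once if the hook drops or springs faster than 0.09 m/s (velocity of joint hook above 0.09 m/s or velocity of joint hook below -0.09 m/s).
It fails at once if the hook is pulled down nearly to its stop (78 mm) (value of joint hook above 0.078 m).
It fails at once if the carrier or the robot presses on the balance with more than 20 N (contact force between any of carrier, the fingers, the arm and balance above 20 N).
It fails at once if the record button is pressed while the carrier does not hang in the hook or the hook still moves (over 20 mm/s) (value of joint record above 0.002 m and not (distance between carrier_eye and hook_seat below 0.01 m and value of joint hook above 0.012 m and velocity of joint hook between -0.02 and 0.02 m/s)).
It fails at once if a bystander is moved more than 20 mm (distance of any of tape_roll, oil_bottle, screw_tin from where it was at the start of the episode above 0.02 m).
It also fails if it takes over 72 s, if anything falls off the work surface, if the arm or the gripper's body presses on something with over 40 N, if the wrist force passes 120 N, or if a joint passes its speed limit or range.

ROBOT

A 6-joint arm with a two-finger parallel gripper is mounted at the origin on a cart in front of the work surface, level with it; the furniture and walls round the work are solid. World frame = base frame: x ahead of the robot, y to its left, z up, the work surface at z = 0. Lengths are in m, angles in degrees, forces in N, time in s.
With the tool pointing down it reaches from about 0.25 to 0.725 m from the base axis. Payload 9.7 kg.
Tool frame: the origin (TCP) lies at the very end of the fingers, on their centre line; the grasp point (between the pads) lies grasp_offset behind it (grasp_offset is the distance from the TCP to the grasp point, in m); z points along the fingers, y is the line along which they close (so a half turn about z gives the same grasp; the last joint's range is limited). The gripper opens to 85 mm and grips with 20 to 120 N. Pads are 22 mm wide; open, the fingers measure 114 mm over their backs; the gripper's body (76 mm by 85 mm) begins 54 mm behind the grasp point. The pads swing forward as they close: fully open they stand 13 mm farther back than shut.
Start: joints at [-72.938, 4.979, 10.078, 95.1, 0, 90], TCP at [0.161, -0.526, 0.211] pointing down, gripper open.
Joint ranges: [-179.16, 179.16], [-48.56, 103.87], [-65.8, 70.77], [-126.05, 130.52], [-82.76, 87.17], [-180, 180]. Speed limits (degrees/s): [127.2, 127.2, 147.25, 180, 180, 180].

INTERFACE

Orientations are given as [roll, pitch, yaw] about the fixed x, y, z axes, in that order (R = Rz(yaw) Ry(pitch) Rx(roll)).
In Python, from workcell import get_obs, camera, calibration, job_done, recognise, cut_out, mark_of, grasp_offset gives the robot as it stands.
- The arm moves only by the tool servo_tool, never from a script. Its argument "moves" is a list of rows, each a list of 3 entries, a list of its own where there are three numbers: the turn, a rotation vector about the tool's x, y, z in degrees, then the shift along the tool's x, y, z in m, then the opening in per cent of the stroke, from 0 (shut) to 100 (fully open). In form: [[[ax, ay, az], [x, y, z], claw], ...]. A call has 1 to 12 rows; each row shifts and turns the commanded pose from where the row before left it, along the tool's axes as they then stand; what a row does not reach is not made up. A row lasts 1/10 s, in which the tool goes at most 50 mm and 8.59 degrees, less where a joint would pass 70% of its speed; a pose out of reach is approached as far as the arm can. A call is refused whole if a number of a shift passes 0.05 or a number of a turn 8.59, either way. A call with a gripper value outside its range is refused whole. The fingers move at their own pace and stop on an object; "force" is the grip in N (left out, the last holds). Time passes only in rows, so rows that do not move let the fingers close. It gives the time, the measured TCP pose, the force, the opening and the grip force at its end, in the units of the state.
- get_obs(): the state, without advancing time (a new reading comes with each control period).
- camera(name): name is "scene" or "top" or "wrist"; returns (picture, depth): 480x640x3 uint8, red, green, blue; 480x640 float32, m along the optical axis (not along the pixel's ray), 0 where there is no reading.
- calibration(name): a dict with "camera_matrix" (3x3 intrinsics, pixels), "R" (3x3) and "t" (3): a world point X has camera coordinates R X + t. Camera axes: x right, y down, z forward; pixel columns grow to the right and rows downward; lengths in m; the calibration is good to about 2 mm. A picture is of the moment at which its call begins: read the wrist's pose just before it. calibration takes no time and is no camera call; for the wrist camera it gives the pose at the moment of the call.
- job_done(): hands the job in; it is judged then, once.
Trained networks look in the newest picture that a camera, given by its name, has taken for a name from the list of things; names that differ only in an ending like _2 or _b are one class to them, and where a whole thing is asked for, a point or a joint stands for the part that bears it (a point fixed in the world has none). Each returns a list of dicts, best first, with "score" (0 to 1); they miss things now and then, are a little off and sometimes report something else, mostly with a low value. They report only what shows in the picture. A call takes as long as a camera call.
- recognise(name, camera): "xyz" ([x, y, z] in m, in the coordinates of the camera as it stood for that picture, good to about 4 mm: the middle of the surface that is visible of it).
- cut_out(name, camera): "mask" (480x640 bool, what is visible of it).
- mark_of(name, camera): "xyz" ([x, y, z] in m, in the coordinates of the camera as it stood for that picture, good to about 4 mm: a listed point, or the origin of a listed thing).
The state is a dict: "time": time; "q": joint angles; "qd": joint speeds; "joint_efforts": joint torques, N m; "ee_pos": TCP position; "tcp_rot": TCP orientation; "wrist_force": force on the tool from outside, world axes, zero at the start; "torque": the same for the moment, N m; "opening": finger opening in m; "grasp_force": force on a finger pad.
Only numpy, scipy, OpenCV 4.12 (cv2) and the standard library are available. Lean on these libraries where they do the work, as an engineer would, in place of code of your own. Each camera call takes 0.05 s, during which the arm holds its last target. There are 200 camera calls.

## Working session

There is one attempt and no reset: what is moved stays moved. The work goes in short steps, Python scripts to look and compute and a tool call to move; the robot and the scene stay as the last step left them, time stands still between calls to the robot, and variables do not carry over. Pictures are saved under pics/ and viewed, at most 10 in all, crops included, and the job is handed in when it is done.

Besides the shell and the picture viewer there is one more tool, called after "Call:" as name([rows], argument=value, ...), one row to a line, values as JSON. servo_tool: Moves the arm, as the interface text tells. Its arguments: {"type":"object","properties":{"moves":{"type":"array"},"force":{"type":"number"}},"required":["moves"]}

```bash
mkdir -p pics
cat > h.py <<'E'
import numpy as np,cv2
from workcell import *
def w(c,p):
    k=calibration(c);return np.array(k["R"]).T@(np.array(p)-np.array(k["t"]))
def snap(c,f):
    im,d=camera(c);cv2.imwrite("pics/"+f,im[:,:,::-1]);return im,d
def cloud(c,d,m):
    k=calibration(c);K=np.array(k["camera_matrix"]);v,u=np.nonzero(m&(d>0));z=d[v,u]
    P=np.c_[(u-K[0,2])/K[0,0]*z,(v-K[1,2])/K[1,1]*z,z];return (P-np.array(k["t"]))@np.array(k["R"])
E
python3 - <<'E'
from h import *
np.set_printoptions(precision=4,suppress=True)
print(get_obs(),grasp_offset)
for c in("scene","top"):
    snap(c,c+"0.png")
    for n in("carrier","carrier_tab","carrier_eye","balance","hook_seat","readout","record_top","tape_roll","oil_bottle","screw_tin"):
        r=mark_of(n,c)
        print(c,n,[(round(x["score"],2),w(c,x["xyz"])) for x in r[:2]])
E
```

```text
{'time': 0.0, 'q': array([-72.9377,   5.011 ,  10.0324,  95.0994,  -0.0006,  89.9995]), 'qd': array([-0.0324,  0.0045, -0.067 ,  0.0756, -0.0818,  0.0684]), 'joint_efforts': array([ -0.0014, -52.0386,  46.4808,   0.0162,  -0.0001,   0.    ]), 'ee_pos': array([ 0.1613, -0.5255,  0.2102]), 'tcp_rot': array([-179.922 ,    0.0006,   17.0627]), 'wrist_force': array([0.0589, 0.3422, 0.056 ]), 'torque': array([ 0.0369, -0.0165, -0.0469]), 'grasp_force': 0.0, 'opening': 0.08547760937034038} 0.0187
scene carrier [(0.78, array([ 0.5185, -0.3416, -0.0003]))]
scene carrier_tab [(0.68, array([ 0.5142, -0.338 ,  0.1267]))]
scene carrier_eye [(0.95, array([ 0.5176, -0.3379,  0.0908])), (0.53, array([0.6301, 0.0632, 0.2042]))]
scene balance [(0.65, array([ 0.7314,  0.0772, -0.0006]))]
scene hook_seat [(0.53, array([0.6267, 0.0622, 0.2033]))]
scene readout [(0.72, array([ 0.5223, -0.0601, -0.0047]))]
scene record_top []
scene tape_roll [(0.62, array([ 0.4886,  0.1352, -0.0025]))]
scene oil_bottle [(0.7, array([ 0.4788, -0.1679, -0.0005]))]
scene screw_tin [(0.82, array([ 0.5064, -0.4982,  0.0014]))]
top carrier [(0.63, array([ 0.5132, -0.3396,  0.0009]))]
top carrier_tab [(0.66, array([ 0.5132, -0.345 ,  0.1279]))]
top carrier_eye [(0.73, array([ 0.5152, -0.3373,  0.0918])), (0.42, array([ 0.5175, -0.3426,  0.1261]))]
top balance [(0.77, array([ 0.7275,  0.0735, -0.0049])), (0.55, array([ 0.517 , -0.344 ,  0.1246]))]
top hook_seat [(0.6, array([0.6321, 0.063 , 0.2012]))]
top readout [(0.79, array([ 0.5163, -0.0616,  0.0006]))]
top record_top [(0.67, array([ 0.5199, -0.3395,  0.0914]))]
top tape_roll [(0.75, array([ 0.494 ,  0.1342, -0.0024]))]
top oil_bottle [(0.45, array([ 0.4763, -0.1708, -0.0006]))]
top screw_tin [(0.62, array([ 0.5037, -0.501 , -0.0003])), (0.55, array([ 0.727 ,  0.0733, -0.0041]))]
```

View pics/scene0.png

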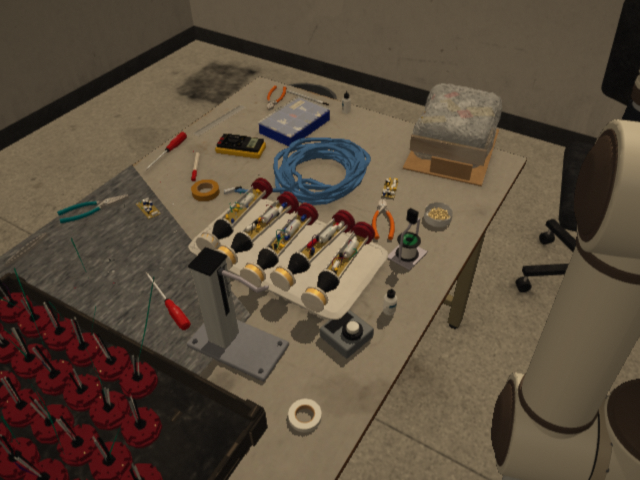

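View pics/top0.png

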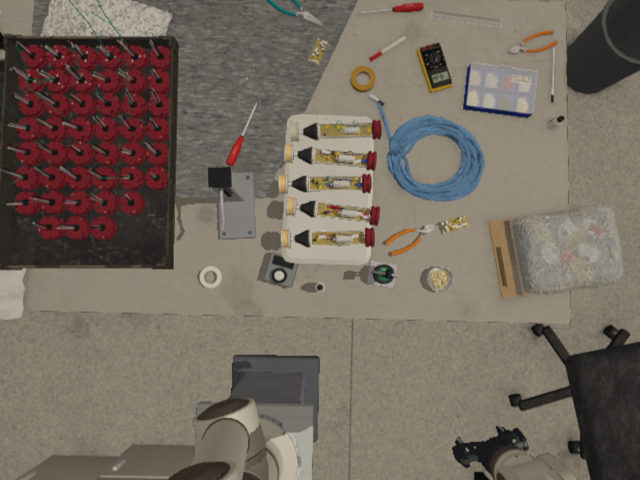

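Run:
```python
from h import *
np.set_printoptions(precision=4,suppress=True)
im,d=camera("top")
P=cloud("top",d,np.ones(d.shape,bool))
def box(n,c,r,z0,z1):
    Q=P[(np.hypot(P[:,0]-c[0],P[:,1]-c[1])<r)&(P[:,2]>z0)&(P[:,2]<z1)]
    if len(Q)<5:print(n,len(Q));return
    rc=cv2.minAreaRect(Q[:,:2].astype(np.float32)*1000)
    print(n,len(Q),Q.mean(0),rc,Q[:,2].max())
box("tab",(.515,-.34),.03,.115,.15)
box("bail",(.515,-.34),.06,.07,.105)
box("plate",(.515,-.34),.07,.002,.012)
box("column",(.73,.075),.06,.22,.25)
box("hook",(.64,.063),.07,.19,.232)
box("readout",(.52,-.06),.07,.02,.033)
box("button",(.50,-.06),.07,.033,.06)
```

```text
tab 53 [ 0.5137 -0.341   0.1339] ((514.096923828125, -342.3174743652344), (12.627222061157227, 23.46746253967285), 81.57722473144531) 0.14056334365476006
bail 51 [ 0.514 -0.34   0.093] ((513.683349609375, -342.2353820800781), (71.19779968261719, 5.837644577026367), 81.50657653808594) 0.10289135110167388
plate 411 [ 0.5148 -0.3381  0.0043] ((513.22021484375, -343.01947021484375), (127.750732421875, 138.8774871826172), 53.549400329589844) 0.011771141772961353
column 509 [0.7241 0.0706 0.2329] ((710.8668823242188, 70.11083984375), (80.91773223876953, 54.48835754394531), 1.775833249092102) 0.2388321196927836
hook 211 [0.669  0.0659 0.2163] ((659.1109619140625, 74.4794921875), (46.25455093383789, 104.54603576660156), 81.22555541992188) 0.23198436523781796
readout 651 [ 0.5265 -0.0677  0.0294] ((529.87548828125, -74.34197998046875), (95.41320037841797, 107.83621215820312), 76.02684020996094) 0.03298762452191941
button 335 [ 0.5171 -0.0686  0.0407] ((521.3722534179688, -67.34077453613281), (75.74699401855469, 92.3312759399414), 63.997215270996094) 0.05891643948271691
```

The scene shows the balance at (215,300), readout at (347,332), carrier at (407,245), with bottle, tape and tin clear of it. The top view agrees: carrier at (382,273), yaw about -8.5°, and the hook pointing down from the column at (220,180). Moving above the carrier.

Call:
servo_tool([
  [[0,0,0],[0.03,-0.006,0],100],
  [[0,0,0],[0.0435,-0.008,0],100],
  [[0,0,0],[0.0435,-0.008,0],100],
  [[0,0,0],[0.0435,-0.008,0],100],
  [[0,0,0],[0.0435,-0.008,0],100],
  [[0,0,0],[0.0435,-0.008,0],100],
  [[0,0,0],[0.0435,-0.008,0],100],
  [[0,0,0],[0.0435,-0.008,0],100],
  [[0,0,8.5],[0.0435,-0.008,0],100],
  [[0,0,8.5],[0.0137,-0.002,0],100],
  [[0,0,8.5],[0,0,0],100],
  [[0,0,0],[0,0,0],100],
], force=60)

```text
time: 2.35
ee_pos: [0.516, -0.3435, 0.2105]
tcp_rot: [-180.0, 0.0, -8.5]
wrist_force: [-0.0, -0.5, 0.4]
opening: 0.0856
grasp_force: 0.0
```

```bash
cat >> h.py <<'E'
np.set_printoptions(precision=4,suppress=True)
def tool(dx,yaw=None):
    o=get_obs();y=np.radians(o["tcp_rot"][2]);c,s=np.cos(y),np.sin(y)
    return np.array([dx[0]*c+dx[1]*s,dx[0]*s-dx[1]*c,-dx[2]])
E
python3 - <<'E'
from h import *
o=get_obs();print(o["time"],o["ee_pos"],o["tcp_rot"],o["wrist_force"])
im,d=snap("wrist","w0.png")
for n in("carrier","carrier_tab","carrier_eye"):
    print(n,[(round(x["score"],2),w("wrist",x["xyz"])) for x in mark_of(n,"wrist")[:2]])
P=cloud("wrist",d,np.ones(d.shape,bool))
for n,z0,z1 in(("tab",.125,.145),("bail",.075,.105),("reel",.045,.055)):
    Q=P[(np.hypot(P[:,0]-.514,P[:,1]+.342)<.05)&(P[:,2]>z0)&(P[:,2]<z1)]
    if len(Q)>5:print(n,len(Q),Q.mean(0),cv2.minAreaRect(Q[:,:2].astype(np.float32)*1000))
E
```

```text
2.35 [ 0.516  -0.3435  0.2105] [-179.9859    0.034    -8.5033] [-0.0352 -0.4706  0.4482]
carrier []
carrier_tab [(0.69, array([ 0.5175, -0.3401,  0.127 ]))]
carrier_eye [(0.74, array([ 0.5172, -0.3427,  0.0948])), (0.51, array([ 0.5142, -0.3398,  0.0067]))]
tab 808 [ 0.5166 -0.3403  0.1373] ((515.164306640625, -339.92352294921875), (11.54716682434082, 23.989381790161133), 81.82063293457031)
bail 768 [ 0.5156 -0.3405  0.0941] ((514.950927734375, -340.32757568359375), (71.53986358642578, 6.279136657714844), 81.89435577392578)
reel 2583 [ 0.5205 -0.3411  0.0518] ((515.0386352539062, -340.1649169921875), (53.38072967529297, 53.4248046875), 35.53546905517578)
```

Close up, the tab is at (0.515, -0.340), turned -8.2°. Lowering and gripping it.

Call:
servo_tool([
  [[0,0,0],[-0.0015,-0.0032,0.02],100],
  [[0,0,0],[0,0,0.03],100],
  [[0,0,0],[0,0,0.03],100],
  [[0,0,0],[0,0,0.02],100],
  [[0,0,0],[0,0,0.0055],100],
  [[0,0,0],[0,0,0],0],
  [[0,0,0],[0,0,0],0],
  [[0,0,0],[0,0,0],0],
  [[0,0,0],[0,0,0],0],
  [[0,0,0],[0,0,0],0],
  [[0,0,0],[0,0,0],0],
  [[0,0,0],[0,0,0],0],
], force=70)

```text
time: 3.75
ee_pos: [0.5148, -0.3404, 0.1062]
tcp_rot: [-180.0, -0.1, -8.4]
wrist_force: [0.4, 2.6, 6.1]
opening: 0.0101
grasp_force: 71.3
```

Call:
servo_tool([
  [[0,0,0],[0,0,-0.01],0],
  [[0,0,0],[0,0,-0.02],0],
  [[0,0,0],[0,0,-0.03],0],
  [[0,0,0],[0,0,-0.03],0],
  [[0,0,0],[0,0,-0.03],0],
  [[0,0,0],[0,0,-0.019],0],
  [[0,0,0],[0,0,0],0],
  [[0,0,0],[0,0,0],0],
  [[0,0,0],[0,0,0],0],
  [[0,0,0],[0,0,0],0],
])

```text
time: 4.75
ee_pos: [0.514, -0.3403, 0.2427]
tcp_rot: [-179.9, 0.1, -8.4]
wrist_force: [-0.8, -0.2, -4.6]
opening: 0.0098
grasp_force: 70.0
```

Run:
```python
from h import *
F=[]
for c in("top","scene","scene","scene"):
    im,d=camera(c); F.append(get_obs()["wrist_force"])
    if c=="top": P=cloud("top",d,np.ones(d.shape,bool))
    else:
        print([(round(x["score"],2),w(c,x["xyz"])) for n in("hook_seat","balance","carrier_eye") for x in mark_of(n,c)[:1]])
o=get_obs();print(np.array(F),o["ee_pos"],o["grasp_force"],o["torque"])
# hook bar slices
H=P[(abs(P[:,1]-.065)<.03)&(P[:,0]>.59)&(P[:,0]<.69)&(P[:,2]>.185)&(P[:,2]<.235)]
for x in np.arange(.595,.70,.01):
    q=H[abs(H[:,0]-x)<.005]
    if len(q): print(round(x,3),len(q),q.mean(0),q[:,2].max())
for c in [(.724,.0706)]:
    Q=P[(np.hypot(P[:,0]-.73,P[:,1]-.073)<.05)&(P[:,2]>.230)&(P[:,2]<.245)]
    print(cv2.minAreaRect(Q[:,:2].astype(np.float32)*1000))
    Q=P[(abs(P[:,0]-.68)<.14)&(abs(P[:,1]-.07)<.1)&(P[:,2]>.008)&(P[:,2]<.016)]
    print(cv2.minAreaRect(Q[:,:2].astype(np.float32)*1000))
```

```text
[(0.77, array([0.6294, 0.0634, 0.2057])), (0.74, array([ 0.7292,  0.0755, -0.0002])), (0.59, array([ 0.5155, -0.3392,  0.2268]))]
[(0.73, array([0.6284, 0.065 , 0.2054])), (0.95, array([0.7285, 0.074 , 0.0004])), (0.81, array([ 0.516 , -0.3412,  0.23  ]))]
[(0.85, array([0.6282, 0.0611, 0.2038])), (0.61, array([ 0.5028, -0.0577,  0.0507])), (0.73, array([ 0.5151, -0.3384,  0.2295]))]
[[ 0.5094  0.8216 -4.842 ]
 [-0.001   0.1213 -4.1814]
 [-0.5771  1.075  -5.5307]
 [-0.193  -0.2531 -5.295 ]] [ 0.5144 -0.3406  0.2444] 69.95346665382385 [ 0.0126 -0.0463 -0.008 ]
0.605 9 [0.6068 0.0614 0.2251] 0.23148519183947563
0.615 14 [0.6157 0.0625 0.2183] 0.22420012469775485
0.625 13 [0.6249 0.0629 0.2108] 0.21752890761412497
0.635 16 [0.6353 0.0642 0.2101] 0.21423961478136488
0.645 16 [0.6448 0.0647 0.2143] 0.22130654512523354
0.655 15 [0.6555 0.0654 0.2181] 0.22266658909998496
0.665 16 [0.6648 0.0661 0.2196] 0.22225005001099624
0.675 17 [0.6747 0.0669 0.2189] 0.22271063026514892
0.685 14 [0.6852 0.0681 0.2192] 0.22155967521125194
((726.6585693359375, 71.18429565429688), (47.85281753540039, 54.05999755859375), 4.017943859100342)
((691.248779296875, 72.92671203613281), (255.7410888671875, 191.00648498535156), 0.3533819317817688)
```

Call:
servo_tool([
  [[0,0,-6.65],[0,0,0],0],
  [[0,0,-6.65],[0,0,0],0],
  [[0,0,0],[0.0039,-0.0199,0],0],
  [[0,0,0],[0.0078,-0.04,0],0],
  [[0,0,0],[0.0092,-0.047,0],0],
  [[0,0,0],[0.0092,-0.047,0],0],
  [[0,0,0],[0.0092,-0.047,0],0],
  [[0,0,0],[0.0092,-0.047,0],0],
  [[0,0,0],[0.0092,-0.047,0],0],
  [[0,0,0],[0.0092,-0.047,0],0],
  [[0,0,0],[0.0068,-0.035,0],0],
  [[0,0,0],[0.003,-0.015,0],0],
])

```text
time: 6.6
ee_pos: [0.5577, 0.0561, 0.2444]
tcp_rot: [-179.7, -0.0, 5.6]
wrist_force: [-0.9, -2.1, -5.0]
opening: 0.0098
grasp_force: 70.0
```

Call:
servo_tool([
  [[0,0,0],[0,0,0],0],
  [[0,0,0],[0,0,0],0],
  [[0,0,0],[0,0,0],0],
  [[0,0,0],[0,0,0],0],
  [[0,0,0],[0,0,0],0],
])

```text
time: 7.1
ee_pos: [0.558, 0.0511, 0.2445]
tcp_rot: [-179.8, -0.0, 5.2]
wrist_force: [0.6, 0.3, -4.6]
opening: 0.0097
grasp_force: 69.9
```

Run:
```python
from h import *
F=[]
for i in range(6):
    im,d=snap("scene","s1.png") if i==0 else camera("wrist" if i==1 else "scene"); F.append(get_obs()["wrist_force"])
    if i==0:print([(n,round(x["score"],2),w("scene",x["xyz"])) for n in("hook_seat","carrier_eye","carrier","carrier_tab") for x in mark_of(n,"scene")[:2]])
    if i==1:
        cv2.imwrite("pics/w1.png",im[:,:,::-1])
        P=cloud("wrist",d,np.ones(d.shape,bool))
o=get_obs();print(np.array(F),np.mean(F,0),o["ee_pos"],o["tcp_rot"])
H=P[(abs(P[:,1]-.065)<.03)&(P[:,0]>.59)&(P[:,0]<.69)&(P[:,2]>.185)&(P[:,2]<.235)]
for x in np.arange(.585,.70,.01):
    q=H[abs(H[:,0]-x)<.005]
    if len(q): print(round(x,3),len(q),q.mean(0),q[:,2].max())
im=cv2.imread("pics/s1.png")[200:400,130:430];cv2.imwrite("pics/s1c.png",cv2.resize(im,(750,500),interpolation=3))
```

```text
[('hook_seat', 0.55, array([0.561 , 0.0507, 0.2284])), ('hook_seat', 0.5, array([0.6277, 0.0679, 0.2049])), ('carrier_eye', 0.66, array([0.5585, 0.0536, 0.2321])), ('carrier', 0.61, array([0.5612, 0.0518, 0.1337])), ('carrier_tab', 0.56, array([0.5574, 0.0551, 0.2647]))]
[[-0.9279 -0.3894 -4.755 ]
 [ 0.4196  0.7858 -4.9585]
 [-0.9206  0.4963 -4.6328]
 [ 0.3261 -0.3173 -4.6193]
 [ 0.4113 -0.405  -4.6613]
 [-0.0629  0.7379 -4.6013]] [-0.1257  0.1514 -4.7047] [0.558  0.052  0.2444] [-179.8073    0.0015    5.2773]
0.605 173 [0.6079 0.0656 0.2267] 0.22863561008435102
0.615 439 [0.615  0.0659 0.2226] 0.22930204508853042
0.625 396 [0.625  0.0667 0.2136] 0.21966787644438412
0.635 429 [0.6351 0.0674 0.2114] 0.2148277679707638
0.645 461 [0.6451 0.0682 0.2149] 0.21881080619633225
0.655 517 [0.655  0.069  0.2183] 0.22251483656704293
0.665 519 [0.665  0.0696 0.2209] 0.22343795900206995
0.675 162 [0.6716 0.07   0.2211] 0.22341911140864418
```

View pics/s1c.png

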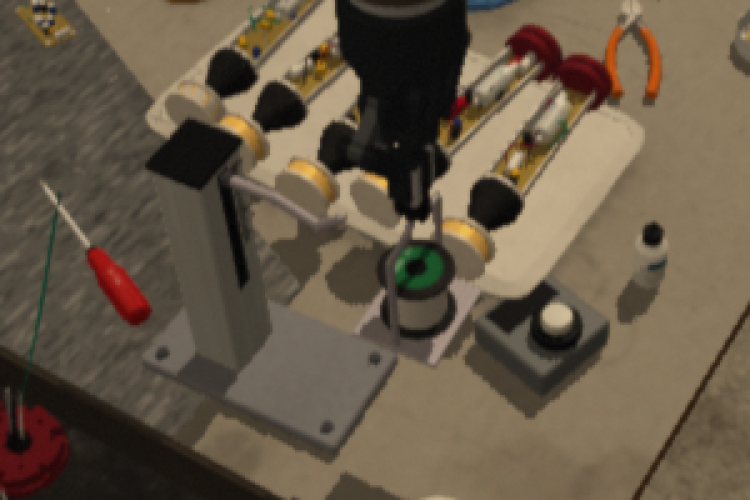

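View pics/w1.png

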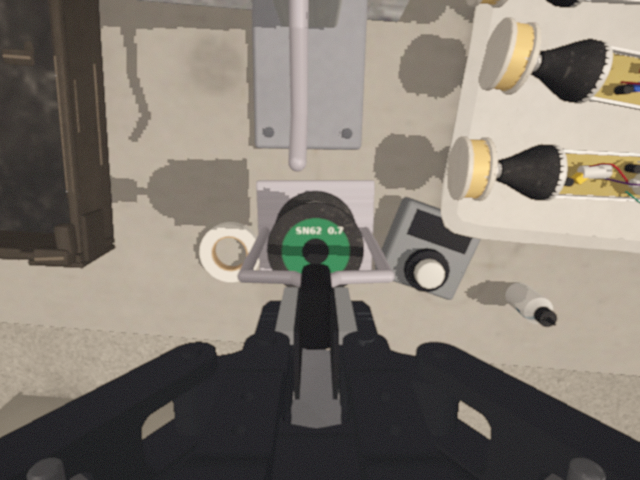

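The carrier hangs upright in front of the hook (bail peak at (317,275), hook tip at (297,165) in the wrist view). The hook lies slightly to the left, so I'll measure the offset between bail and hook in this same view.

Run:
```python
from h import *
im,d=camera("wrist");o=get_obs();P=cloud("wrist",d,np.ones(d.shape,bool))
print(o["ee_pos"],o["tcp_rot"])
B=P[(np.hypot(P[:,0]-.558,P[:,1]-.053)<.045)&(P[:,2]>.21)&(P[:,2]<.245)]
print("bail",len(B),cv2.minAreaRect(B[:,:2].astype(np.float32)*1000))
R=P[(np.hypot(P[:,0]-.558,P[:,1]-.053)<.045)&(P[:,2]>.183)&(P[:,2]<.194)]
print("reel",len(R),cv2.minEnclosingCircle(R[:,:2].astype(np.float32)*1000),R[:,2].mean())
H=P[(abs(P[:,1]-.068)<.015)&(P[:,0]>.595)&(P[:,0]<.70)&(P[:,2]>.195)&(P[:,2]<.235)]
print("tip",np.sort(H[:,0])[[0,5,20]],"line",np.polyfit(H[:,0]-.629,H[:,1],1))
for x in np.arange(.601,.66,.004):
    q=H[abs(H[:,0]-x)<.002]
    if len(q):print(round(x,3),np.percentile(q[:,2],90))
S=P[(abs(P[:,1]-.07)<.03)&(P[:,2]>.008)&(P[:,2]<.016)&(P[:,0]>.56)]
print("foot front",len(S),S.min(0))
```

```text
[0.558  0.052  0.2444] [-179.8058    0.0014    5.2772]
bail 1940 ((559.1893920898438, 53.02073287963867), (6.465503215789795, 71.14424133300781), 5.369138240814209)
reel 5645 ((560.6439208984375, 53.22869873046875), 35.31690979003906) 0.1895215296695632
tip [0.605  0.6054 0.6061] line [0.0769 0.0669]
0.605 0.22736509910707028
0.609 0.22817524816684248
0.613 0.22648978240275364
0.617 0.2229175293644622
0.621 0.21910666247041594
0.625 0.21550306898340552
0.629 0.21230278595699126
0.633 0.21213135397872723
0.637 0.21352866801668358
0.641 0.21486573367512485
0.645 0.21638384671153163
0.649 0.21763211111459016
0.653 0.21904791426726383
0.657 0.2205476288867228
foot front 6248 [0.6014 0.04   0.0081]
```

Call:
servo_tool([
  [[0,0,0.9],[0,-0.0037,0],0],
  [[0,0,0],[0,-0.0037,0],0],
  [[0,0,0],[0,0,0],0],
  [[0,0,0],[0.006,0,0],0],
  [[0,0,0],[0.01,0,0],0],
  [[0,0,0],[0.012,0,0],0],
  [[0,0,0],[0.012,0,0],0],
  [[0,0,0],[0.012,0,0],0],
  [[0,0,0],[0.01,0,0],0],
  [[0,0,0],[0.006,0,0],0],
  [[0,0,0],[0.0038,0,0],0],
  [[0,0,0],[0,0,0],0],
])

```text
time: 8.85
ee_pos: [0.63, 0.0582, 0.244]
tcp_rot: [-179.5, 0.0, 5.1]
wrist_force: [-0.4, 0.6, -5.2]
opening: 0.0096
grasp_force: 69.9
```

Run:
```python
from h import *
F=[]
for i in range(8):
    im,d=snap("scene","s2.png") if i==0 else camera("wrist"); F.append(get_obs()["wrist_force"])
P=cloud("wrist",d,np.ones(d.shape,bool));o=get_obs();e=o["ee_pos"]
print(e,o["tcp_rot"],np.mean(F,0),np.std(F,0)[2])
cv2.imwrite("pics/w2.png",im[:,:,::-1])
B=P[(np.hypot(P[:,0]-e[0],P[:,1]-e[1])<.045)&(P[:,2]>.21)&(P[:,2]<.245)]
print("bail+hook",cv2.minAreaRect(B[:,:2].astype(np.float32)*1000))
for side,m in(("+",B[:,1]>e[1]+.015),("-",B[:,1]<e[1]-.015)):print(side,B[m].mean(0))
H=P[(abs(P[:,1]-.068)<.012)&(P[:,0]>e[0]+.015)&(P[:,0]<.70)&(P[:,2]>.195)&(P[:,2]<.235)]
print("line",len(H),np.polyfit(H[:,0]-.630,H[:,1],1))
a=cv2.resize(cv2.imread("pics/s2.png")[220:360,180:320],(560,560),interpolation=3);cv2.imwrite("pics/s2c.png",a)
```

```text
[0.6294 0.0581 0.2446] [-179.4728   -0.0098    5.0719] [-0.069  -0.105  -4.9402] 0.4556411315198577
bail+hook ((634.6672973632812, 63.870567321777344), (63.48099136352539, 53.92634963989258), 48.156978607177734)
+ [0.6305 0.0846 0.2297]
- [0.6337 0.0324 0.2293]
line 2115 [0.0769 0.0669]
```

View pics/s2c.png

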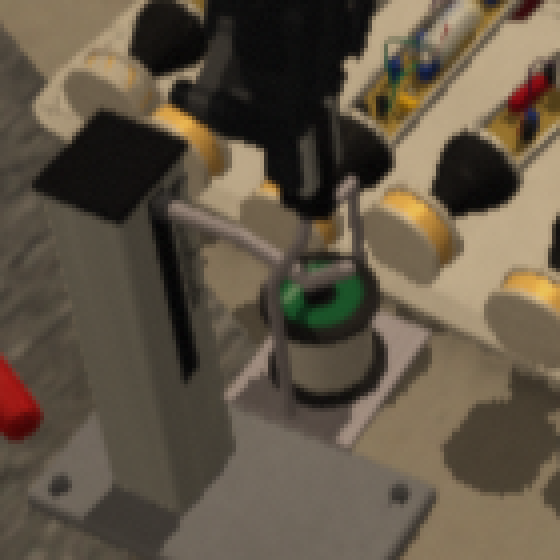

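The hook is inside the bail with no contact force, but the carrier is still about 8 mm short of the hook's centre line in y. Correcting that.

Call:
servo_tool([
  [[0,0,0],[0,-0.003,0],0],
  [[0,0,0],[0,-0.003,0],0],
  [[0,0,0],[0,-0.002,0],0],
  [[0,0,0],[0,0,0],0],
  [[0,0,0],[0,0,0],0],
  [[0,0,0],[0,0,0],0],
  [[0,0,0],[0,0,0],0],
])

```text
time: 9.95
ee_pos: [0.6292, 0.0627, 0.2445]
tcp_rot: [-179.3, 0.0, 5.4]
wrist_force: [-0.3, -0.5, -5.0]
opening: 0.0095
grasp_force: 69.9
```

```bash
cat > b.py <<'E'
from h import *
F=[]
for i in range(6):
    im,d=camera("wrist"); F.append(get_obs()["wrist_force"])
P=cloud("wrist",d,np.ones(d.shape,bool));o=get_obs();e=o["ee_pos"]
print(o["time"],e,o["tcp_rot"],np.mean(F,0),np.std(F,0)[2],o["torque"])
B=P[(np.hypot(P[:,0]-e[0],P[:,1]-e[1])<.045)&(P[:,2]>e[2]-.035)&(P[:,2]<e[2])]
for side,m in(("+",B[:,1]>e[1]+.015),("-",B[:,1]<e[1]-.015)):print(side,B[m].mean(0))
H=P[(abs(P[:,1]-.068)<.012)&(P[:,0]>.65)&(P[:,0]<.70)&(P[:,2]>.12)&(P[:,2]<.235)]
if len(H)>20: print("line",len(H),np.polyfit(H[:,0]-.630,H[:,1],1),"level z",[round(np.percentile(H[abs(H[:,0]-x)<.003][:,2],80),4) for x in(.655,.665)])
E
python3 b.py
```

```text
10.25 [0.6292 0.0627 0.2445] [-179.3263    0.0062    5.4187] [ 0.1831  0.0745 -4.7826] 0.6172882568316047 [-0.0151 -0.0132  0.0085]
+ [0.6285 0.0898 0.2299]
- [0.6336 0.037  0.229 ]
line 2679 [0.1376 0.0635] level z [np.float64(0.2184), np.float64(0.222)]
```

Call:
servo_tool([
  [[-0.6,0,1],[0,-0.003,0],0],
  [[0,0,0],[0,-0.002,0],0],
  [[0,0,0],[0,0,0],0],
  [[0,0,0],[0,0,0],0],
  [[0,0,0],[0,0,0],0],
  [[0,0,0],[0,0,0],0],
])

```text
time: 10.85
ee_pos: [0.6294, 0.0597, 0.2446]
tcp_rot: [-179.6, 0.0, 5.3]
wrist_force: [0.9, 0.7, -5.4]
opening: 0.0095
grasp_force: 69.9
```

```bash
python3 b.py; python3 -c "
from h import *
o=get_obs();print(o['q'],o['joint_efforts'])"
```

```text
11.15 [0.6294 0.0597 0.2446] [-179.5738    0.0126    5.2609] [ 0.1692 -0.2859 -4.9555] 0.592807152577542 [-0.0336  0.0191  0.0106]
+ [0.6289 0.0867 0.23  ]
- [0.6338 0.034  0.2292]
line 2656 [0.161  0.0621] level z [np.float64(0.2183), np.float64(0.2219)]
[  5.2104  18.0298  29.0701 101.0533   0.4262 179.9495] [ -0.0009 -68.2439  47.9249   0.0037   0.0408  -0.    ]
```

Joint 6 is at its 180° limit, which blocked the y shift. I'll allow about 1.5° of yaw error and correct y again.

Call:
servo_tool([
  [[-0.4,0,-1.3],[0,-0.002,0],0],
  [[0,0,0],[0,-0.003,0],0],
  [[0,0,0],[0,-0.002,0],0],
  [[0,0,0],[0,0,0],0],
  [[0,0,0],[0,0,0],0],
  [[0,0,0],[0,0,0],0],
])

```text
time: 11.75
ee_pos: [0.6286, 0.0666, 0.2446]
tcp_rot: [-180.0, 0.0, 6.6]
wrist_force: [-0.2, -0.3, -4.8]
opening: 0.0094
grasp_force: 69.9
```

```bash
python3 b.py; python3 -c "
from h import *
o=get_obs();print(o['q'])"
```

```text
12.05 [0.6286 0.0665 0.2446] [-179.9737    0.0059    6.5526] [-0.0693 -0.1769 -4.5606] 0.45496927986633884 [ 0.0152  0.0182 -0.013 ]
+ [0.6275 0.0935 0.2298]
- [0.6336 0.0408 0.2291]
line 2669 [0.1024 0.0657] level z [np.float64(0.2181), np.float64(0.2219)]
[  6.0287  18.015   29.0563 101.0474   0.0263 179.4761]
```

Aligned: the bail midpoint and the hook are both at y = 0.067. Now lowering.

Call:
servo_tool([
  [[0,0,0],[0,0,0.005],0],
  [[0,0,0],[0,0,0.007],0],
  [[0,0,0],[0,0,0.005],0],
  [[0,0,0],[0,0,0.003],0],
  [[0,0,0],[0,0,0.0025],0],
  [[0,0,0],[0,0,0.0025],0],
  [[0,0,0],[0,0,0.0025],0],
  [[0,0,0],[0,0,0.0025],0],
  [[0,0,0],[0,0,0.0025],0],
  [[0,0,0],[0,0,0],0],
  [[0,0,0],[0,0,0],0],
  [[0,0,0],[0,0,0],0],
])

```text
time: 13.25
ee_pos: [0.6287, 0.0667, 0.2123]
tcp_rot: [-180.0, -0.0, 6.6]
wrist_force: [0.1, 1.1, -3.9]
opening: 0.0097
grasp_force: 70.1
```

```bash
python3 b.py
```

```text
13.55 [0.6287 0.0667 0.2121] [-179.9718    0.0026    6.5606] [ 0.5425 -0.0323 -4.1831] 0.4512499995337314 [-0.0347 -0.0857 -0.0048]
+ [0.6276 0.0936 0.1973]
- [0.6337 0.041  0.1969]
line 2797 [0.0864 0.0666] level z [np.float64(0.2107), np.float64(0.2135)]
```

Call:
servo_tool([
  [[0,0,0],[0,0,0.0025],0],
  [[0,0,0],[0,0,0.003],0],
  [[0,0,0],[0,0,0.003],0],
  [[0,0,0],[0,0,0.003],0],
  [[0,0,0],[0,0,0.003],0],
  [[0,0,0],[0,0,0.003],0],
  [[0,0,0],[0,0,0.003],0],
  [[0,0,0],[0,0,0.0025],0],
  [[0,0,0],[0,0,0.002],0],
  [[0,0,0],[0,0,0],0],
  [[0,0,0],[0,0,0],0],
  [[0,0,0],[0,0,0],0],
])

```text
time: 14.75
ee_pos: [0.6287, 0.0666, 0.1873]
tcp_rot: [-180.0, -0.0, 6.6]
wrist_force: [0.2, 0.6, -1.2]
opening: 0.0098
grasp_force: 70.4
```

```bash
sed -i 's/range(6)/range(20)/' b.py; python3 b.py
```

```text
15.75 [0.6287 0.0666 0.1871] [-179.9722    0.0057    6.5592] [ 1.4193 -0.0918 -1.0224] 0.44592177148732326 [ 0.0199 -0.2699  0.0056]
+ [0.6275 0.0936 0.1723]
- [0.6336 0.0409 0.1718]
line 2819 [0.0867 0.0666] level z [np.float64(0.1861), np.float64(0.1892)]
```

Call:
servo_tool([
  [[0,0,0],[0.001,0,0.001],0],
  [[0,0,0],[0.001,0,0.002],0],
  [[0,0,0],[0,0,0.002],0],
  [[0,0,0],[0,0,0.001],0],
  [[0,0,0],[0,0,0],0],
  [[0,0,0],[0,0,0],0],
  [[0,0,0],[0,0,0],0],
])

```text
time: 16.45
ee_pos: [0.6306, 0.0667, 0.1812]
tcp_rot: [-180.0, 0.0, 6.6]
wrist_force: [-0.2, -3.0, -0.5]
opening: 0.0093
grasp_force: 70.5
```

```bash
python3 b.py
```

```text
17.45 [0.6306 0.0668 0.1811] [-179.9756    0.0088    6.5535] [-0.7165 -2.9338 -0.5652] 0.43531521406381685 [-0.7138  0.1353 -0.0152]
+ [0.6294 0.0936 0.166 ]
- [0.6355 0.0408 0.1659]
line 2889 [0.0876 0.0666] level z [np.float64(0.1814), np.float64(0.1845)]
```

Call:
servo_tool([
  [[0,0,0],[-0.0005,0.0005,0.001],0],
  [[0,0,0],[0,0.0005,0.001],0],
  [[0,0,0],[0,0,0.001],0],
  [[0,0,0],[0,0,0],0],
  [[0,0,0],[0,0,0],0],
  [[0,0,0],[0,0,0],0],
])

```text
time: 18.05
ee_pos: [0.6304, 0.0662, 0.1782]
tcp_rot: [-179.9, -0.0, 6.6]
wrist_force: [0.9, 1.4, -0.9]
opening: 0.0098
grasp_force: 70.5
```

```bash
python3 b.py
```

```text
19.05 [0.6303 0.0659 0.1781] [-179.9676    0.0031    6.5635] [ 2.2629  3.2936 -0.4168] 0.42515983622688447 [ 0.9669 -0.5257 -0.0075]
+ [0.6293 0.093  0.1634]
- [0.6354 0.0403 0.1626]
line 2911 [0.0917 0.0663] level z [np.float64(0.1784), np.float64(0.1814)]
```

Call:
servo_tool([
  [[0,0,0],[0.0002,-0.0004,0.001],0],
  [[0,0,0],[0,0,0.001],0],
  [[0,0,0],[0,0,0],0],
  [[0,0,0],[0,0,0],0],
  [[0,0,0],[0,0,0],0],
])

```text
time: 19.55
ee_pos: [0.6304, 0.0661, 0.1761]
tcp_rot: [-180.0, 0.0, 6.6]
wrist_force: [1.2, 2.3, -0.4]
opening: 0.0096
grasp_force: 70.6
```

```bash
python3 b.py
```

```text
20.55 [0.6304 0.0662 0.176 ] [-179.9771    0.0128    6.5586] [ 1.4433  0.8832 -0.051 ] 0.4258490302626509 [ 0.1497 -0.2587 -0.0272]
+ [0.6293 0.0932 0.1613]
- [0.6354 0.0405 0.1607]
line 2875 [0.088  0.0665] level z [np.float64(0.1766), np.float64(0.1795)]
```

Vertical force is about zero at a dip of about 42 mm. Trimming the remaining side force, easing the grip, then opening.

Call:
servo_tool([
  [[0,0,0],[0.0003,-0.0002,0.0002],0],
  [[0,0,0],[0,0,0],0],
  [[0,0,0],[0,0,0],0],
  [[0,0,0],[0,0,0],0],
], force=20)

```text
time: 20.95
ee_pos: [0.6305, 0.0663, 0.1758]
tcp_rot: [-180.0, 0.0, 6.6]
wrist_force: [-1.0, -1.0, -0.3]
opening: 0.0095
grasp_force: 70.6
```

Call:
servo_tool([
  [[0,0,0],[0,0,0],13],
  [[0,0,0],[0,0,0],15],
  [[0,0,0],[0,0,0],18],
  [[0,0,0],[0,0,0],22],
  [[0,0,0],[0,0,0],26],
  [[0,0,0],[0,0,0],30],
  [[0,0,0],[0,0,0],35],
  [[0,0,0],[0,0,0],40],
])

```text
time: 21.75
ee_pos: [0.6307, 0.0665, 0.1759]
tcp_rot: [-180.0, 0.0, 6.6]
wrist_force: [0.8, 0.2, 0.1]
opening: 0.0343
grasp_force: 0.0
```

```bash
sed -i 's/range(20)/range(4)/' b.py; python3 b.py; python3 b.py
```

```text
21.95 [0.6306 0.0665 0.1759] [-179.9709    0.0095    6.5619] [ 0.0551 -0.456  -0.3838] 0.47404907572892074 [-0.0125 -0.0342 -0.004 ]
+ [0.6293 0.0932 0.1607]
- [0.6349 0.0407 0.1604]
line 2630 [0.085  0.0667] level z [np.float64(0.1762), np.float64(0.1789)]
22.15 [0.6306 0.0665 0.1759] [-179.9728    0.0082    6.558 ] [-0.2223 -0.3259 -0.3334] 0.1922271383995819 [-0.0067 -0.0659  0.029 ]
+ [0.6293 0.0931 0.1612]
- [0.6349 0.0407 0.1607]
line 2672 [0.0842 0.0668] level z [np.float64(0.1765), np.float64(0.1793)]
```

Released, and the hook moved less than 1 mm. Retreating upward.

Call:
servo_tool([
  [[0,0,0],[0,0,-0.005],40],
  [[0,0,0],[0,0,-0.01],40],
  [[0,0,0],[0,0,-0.015],40],
  [[0,0,0],[0,0,-0.02],40],
  [[0,0,0],[0,0,-0.02],40],
  [[0,0,0],[0,0,-0.02],40],
  [[0,0,0],[-0.02,0,-0.01],40],
  [[0,0,0],[-0.04,0,0],40],
  [[0,0,0],[-0.03,0.02,0],40],
  [[0,0,0],[-0.01,0.02,0],40],
  [[0,0,0],[0,0,0],40],
])

```text
time: 23.25
ee_pos: [0.5349, 0.0137, 0.2779]
tcp_rot: [180.0, -0.1, 6.5]
wrist_force: [0.1, 0.7, -0.4]
opening: 0.0342
grasp_force: 0.0
```

Run:
```python
from h import *
o=get_obs();print(o["time"],o["ee_pos"],o["tcp_rot"])
im,d=snap("scene","s3.png");sd=d
print([(n,round(x["score"],2),w("scene",x["xyz"])) for n in("carrier_eye","hook_seat","record_top","readout") for x in mark_of(n,"scene")[:2]])
im,d=snap("wrist","w3.png")
print([(n,round(x["score"],2),w("wrist",x["xyz"])) for n in("record_top","readout") for x in mark_of(n,"wrist")[:2]])
P=cloud("wrist",d,np.ones(d.shape,bool));C=im.reshape(-1,3)[(d>0).ravel()].astype(int)
m=(np.hypot(P[:,0]-.51,P[:,1]+.06)<.07)&(P[:,2]>.03)&(P[:,2]<.07)&(C.min(1)>140)
Q=P[m];print(len(Q),Q.mean(0) if len(Q) else"",cv2.minEnclosingCircle(Q[:,:2].astype(np.float32)*1000) if len(Q) else "")
a=cv2.imread("pics/s3.png")[200:380,160:400];cv2.imwrite("pics/s3c.png",cv2.resize(a,(800,600),interpolation=3))
```

```text
23.25 [0.5349 0.0137 0.2779] [179.9881  -0.1381   6.4627]
[('carrier_eye', 0.74, array([0.6334, 0.0654, 0.1613])), ('carrier_eye', 0.48, array([0.6302, 0.0707, 0.1942])), ('hook_seat', 0.73, array([0.6291, 0.0631, 0.1625])), ('record_top', 0.5, array([ 0.5041, -0.0582,  0.0497])), ('readout', 0.9, array([ 0.5213, -0.0599, -0.0019]))]
[('record_top', 0.93, array([ 0.5023, -0.0588,  0.0505])), ('readout', 0.91, array([ 0.5195, -0.0606,  0.0001]))]
2355 [ 0.5436 -0.0806  0.0388] ((534.5860595703125, -75.07816314697266), 47.92671585083008)
```

View pics/s3c.png

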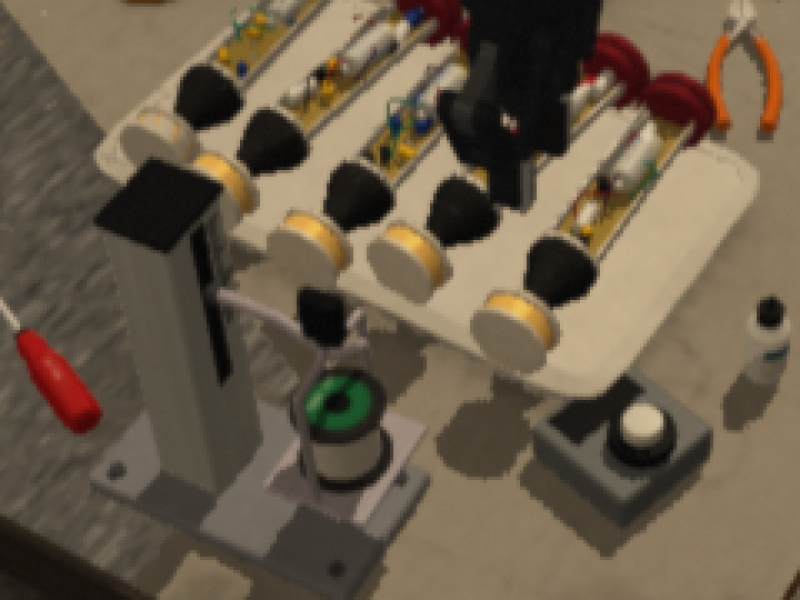

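View pics/w3.png

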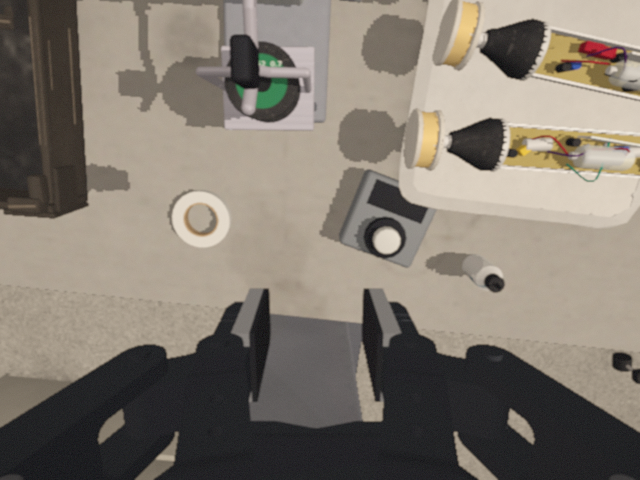

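The carrier hangs in the hook (tab at (322,315) in the scene crop, hook through the bail), upright and still. The button is at (385,238) in the wrist view, which is about (0.5025, -0.0587, 0.050).

Call:
servo_tool([
  [[0,0,0],[-0.01,0.015,0],0],
  [[0,0,0],[-0.015,0.027,0],0],
  [[0,0,0],[-0.0153,0.0263,0],0],
  [[0,0,0],[0,0,0.02],0],
  [[0,0,0],[0,0,0.04],0],
  [[0,0,0],[0,0,0.04],0],
  [[0,0,0],[0,0,0.04],0],
  [[0,0,0],[0,0,0.03],0],
  [[0,0,0],[0,0,0.02],0],
  [[0,0,0],[0,0,0.01],0],
  [[0,0,0],[0,0,0],0],
  [[0,0,0],[0,0,0],0],
])

```text
time: 24.85
ee_pos: [0.504, -0.0573, 0.0769]
tcp_rot: [-180.0, -0.1, 6.6]
wrist_force: [-0.6, 0.0, 0.8]
opening: -0.0005
grasp_force: 0.0
```

Run:
```python
from h import *
o=get_obs();print(o["time"],o["ee_pos"],o["tcp_rot"],o["opening"])
im,d=camera("scene")
print([(n,round(x["score"],2),w("scene",x["xyz"])) for n in("record_top","carrier_eye","hook_seat") for x in mark_of(n,"scene")[:1]])
im,d=camera("top")
P=cloud("top",d,np.ones(d.shape,bool));
im,d=camera("wrist")
print([(round(x["score"],2),w("wrist",x["xyz"])) for x in mark_of("record_top","wrist")[:1]])
```

```text
24.85 [ 0.504  -0.0573  0.0769] [-179.991    -0.06      6.5521] -0.0004564755784286523
[('record_top', 0.48, array([ 0.5041, -0.0587,  0.0501])), ('carrier_eye', 0.67, array([0.633 , 0.0678, 0.158 ])), ('hook_seat', 0.61, array([0.6287, 0.065 , 0.157 ]))]
[(0.61, array([ 0.5008, -0.0572,  0.0506]))]
```

Call:
servo_tool([
  [[0,0,0],[-0.001,0.001,0.012],0],
  [[0,0,0],[0,0,0.012],0],
  [[0,0,0],[0,0,0.002],0],
  [[0,0,0],[0,0,0.002],0],
  [[0,0,0],[0,0,0.002],0],
  [[0,0,0],[0,0,0.001],0],
  [[0,0,0],[0,0,0],0],
  [[0,0,0],[0,0,0],0],
])

```text
time: 26.0
ee_pos: [0.5029, -0.0582, 0.045]
tcp_rot: [-180.0, -0.0, 6.6]
wrist_force: [-0.5, 0.3, 0.5]
opening: 0.0001
grasp_force: 0.0
```

Call:
servo_tool([
  [[0,0,0],[0,0,0.0015],0],
  [[0,0,0],[0,0,0.0015],0],
  [[0,0,0],[0,0,0],0],
  [[0,0,0],[0,0,0],0],
])

```text
time: 26.4
ee_pos: [0.5027, -0.0582, 0.0418]
tcp_rot: [-180.0, 0.0, 6.6]
wrist_force: [0.9, 1.2, 0.3]
opening: 0.0005
grasp_force: 0.0
```

Run:
```python
from h import *
F=[]
im,d=snap("scene","s4.png")
for i in range(8): camera("wrist");F.append(get_obs()["wrist_force"])
print(np.mean(F,0),get_obs()["ee_pos"])
iw,dw=snap("wrist","w4.png")
a=cv2.imread("pics/s4.png")[270:370,290:400]
b=cv2.imread("pics/w4.png")[150:450,170:470]
cv2.imwrite("pics/c4.png",np.hstack([cv2.resize(a,(440,400),interpolation=3),cv2.resize(b,(360,400))[:, :360]]))
```

```text
[ 0.1405  0.0179 -0.0789] [ 0.5028 -0.0582  0.0419]
```

View pics/c4.png

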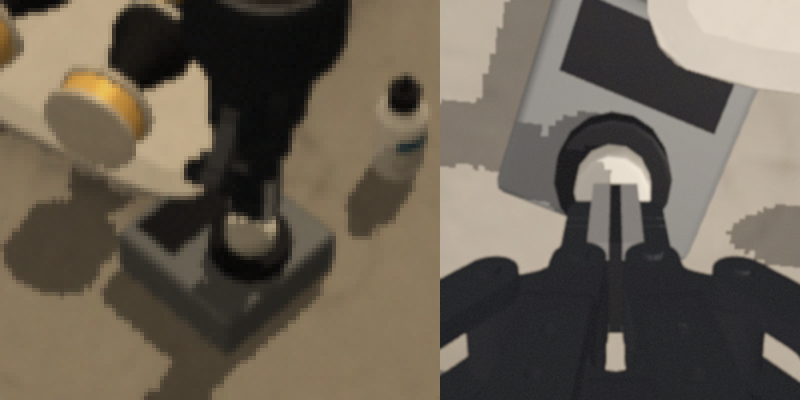

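Run:
```python
from h import *
im,d=camera("wrist");k=calibration("wrist");P=cloud("wrist",d,np.ones(d.shape,bool))
g=np.full(d.shape+(3,),np.nan);g[d>0]=P
# crop map: wrist px = 170+(x-440)*300/360, 150+y*300/400
for n,(x,y) in dict(btnL=(590,175),btnR=(640,175),btnT=(613,155),tipL=(602,200),tipR=(628,200),box=(550,130),disp=(620,60),collar=(565,180)).items():
    u=int(170+(x-440)*300/360);v=int(150+y*.75);print(n,(u,v),g[v,u],im[v,u])
r=mark_of("record_top","wrist")[:1];print([w("wrist",x["xyz"]) for x in r])
```

```text
btnL (295, 281) [ 0.5098 -0.0487  0.0526] [170 160 149]
btnR (336, 281) [ 0.5113 -0.0648  0.0514] [238 230 216]
btnT (314, 266) [ 0.5168 -0.0554  0.0523] [182 172 160]
tipL (305, 300) [ 0.5143 -0.0528  0.0802] [132 127 121]
tipR (326, 300) [ 0.5146 -0.0597  0.0791] [131 127 122]
box (261, 247) [ 0.5159 -0.0321  0.032 ] [108 104 103]
disp (320, 195) [ 0.5414 -0.055   0.0313] [52 50 50]
collar (274, 285) [ 0.5034 -0.04    0.043 ] [32 32 34]
[array([ 0.5026, -0.0608,  0.0508])]
```

Run:
```python
from h import *
im,d=camera("wrist");P=cloud("wrist",d,np.ones(d.shape,bool))
g=np.full(d.shape+(3,),np.nan);g[d>0]=P
for v in range(270,312,3): print(v,g[v,305],im[v,305],g[v,327])
k=calibration("wrist");K=np.array(k["camera_matrix"])
for p in(get_obs()["ee_pos"],[.5028,-.0582,.0518]):
    c=np.array(k["R"])@np.array(p)+np.array(k["t"]);print(K@c/c[2],c)
```

```text
270 [ 0.5151 -0.0521  0.0534] [220 211 198] [ 0.5154 -0.0607  0.0515]
273 [ 0.5137 -0.0522  0.0527] [178 169 156] [ 0.5151 -0.0607  0.054 ]
276 [ 0.5125 -0.0523  0.053 ] [170 162 150] [ 0.5136 -0.0609  0.0532]
279 [ 0.5115 -0.0525  0.0537] [170 162 150] [ 0.5124 -0.061   0.0534]
282 [ 0.5101 -0.0526  0.0532] [170 162 150] [ 0.5111 -0.0612  0.0533]
285 [ 0.5089 -0.0527  0.0533] [169 162 148] [ 0.5099 -0.0613  0.0532]
288 [ 0.5136 -0.0526  0.0682] [139 132 128] [ 0.5144 -0.0604  0.0678]
291 [ 0.5136 -0.0527  0.0709] [132 127 122] [ 0.5146 -0.0603  0.0712]
294 [ 0.5136 -0.0527  0.0735] [133 127 123] [ 0.5145 -0.0602  0.0736]
297 [ 0.5141 -0.0528  0.0774] [133 128 124] [ 0.5147 -0.0601  0.0768]
300 [ 0.5136 -0.0529  0.0787] [133 126 122] [ 0.5148 -0.06    0.0795]
303 [ 0.5139 -0.0529  0.0817] [134 129 123] [ 0.5151 -0.0599  0.0826]
306 [ 0.5135 -0.053   0.0832] [134 129 125] [ 0.5147 -0.0599  0.084 ]
309 [ 0.5133 -0.0531  0.085 ] [133 129 124] [ 0.5145 -0.0599  0.0858]
[316.9137 290.0091   1.    ] [0.0005 0.0213 0.1757]
[317.0072 299.2851   1.    ] [0.0005 0.0239 0.166 ]
```

No contact yet. The wrist depth puts the visible front edge of the shut fingers about 14 mm above the button, so I'll keep going down in small steps and watch the force.

Call:
servo_tool([
  [[0,0,0],[0,0,0.002],0],
  [[0,0,0],[0,0,0.002],0],
  [[0,0,0],[0,0,0.002],0],
  [[0,0,0],[0,0,0],0],
  [[0,0,0],[0,0,0],0],
])

```text
time: 27.55
ee_pos: [0.5027, -0.0582, 0.0358]
tcp_rot: [-180.0, 0.0, 6.6]
wrist_force: [0.6, 0.1, -0.3]
opening: 0.0001
grasp_force: 0.0
```

Call:
servo_tool([
  [[0,0,0],[0,0,0.002],0],
  [[0,0,0],[0,0,0.002],0],
  [[0,0,0],[0,0,0],0],
  [[0,0,0],[0,0,0],0],
])

```text
time: 27.95
ee_pos: [0.5027, -0.0582, 0.0318]
tcp_rot: [-180.0, 0.0, 6.6]
wrist_force: [0.0, 0.6, -0.0]
opening: 0.0004
grasp_force: 0.0
```

```bash
cat > t.py <<'E'
from h import *
F=[]
for i in range(6): im,d=camera("wrist");F.append(get_obs()["wrist_force"])
P=cloud("wrist",d,np.ones(d.shape,bool));g=np.full(d.shape+(3,),np.nan);g[d>0]=P
o=get_obs();print(o["time"],o["ee_pos"],np.mean(F,0),o["joint_efforts"])
for v in range(270,300,3): print(v,g[v,305],g[v,327])
E
python3 t.py
```

```text
28.25 [ 0.5027 -0.0581  0.0318] [-0.2993 -0.0187  0.1376] [ -0.0012 -45.5534  46.2168   0.0055   0.0017   0.    ]
270 [ 0.5161 -0.052   0.0463] [ 0.5162 -0.0605  0.0438]
273 [ 0.5162 -0.0521  0.0499] [ 0.5165 -0.0604  0.0481]
276 [ 0.5157 -0.0522  0.0516] [ 0.5162 -0.0603  0.0505]
279 [ 0.5147 -0.0523  0.052 ] [ 0.5157 -0.0604  0.0522]
282 [ 0.5138 -0.0524  0.0528] [ 0.5151 -0.0604  0.0537]
285 [ 0.5127 -0.0526  0.0529] [ 0.5133 -0.0607  0.0521]
288 [ 0.5138 -0.0526  0.0588] [ 0.5146 -0.0603  0.0584]
291 [ 0.5135 -0.0527  0.0606] [ 0.5149 -0.0602  0.0621]
294 [ 0.5133 -0.0527  0.0629] [ 0.5148 -0.0602  0.0644]
297 [ 0.5138 -0.0528  0.0667] [ 0.5143 -0.0602  0.0658]
```

Call:
servo_tool([
  [[0,0,0],[0,0,0.0015],0],
  [[0,0,0],[0,0,0.0015],0],
  [[0,0,0],[0,0,0.001],0],
  [[0,0,0],[0,0,0.001],0],
  [[0,0,0],[0,0,0],0],
  [[0,0,0],[0,0,0],0],
])

```text
time: 28.85
ee_pos: [0.5028, -0.0582, 0.027]
tcp_rot: [-180.0, -0.0, 6.6]
wrist_force: [-1.1, 0.0, 2.5]
opening: -0.0003
grasp_force: 1.6
```

```bash
python3 t.py
```

```text
29.15 [ 0.5028 -0.0582  0.0269] [-0.1636  0.3125  3.1193] [  0.0263 -43.9916  44.465    0.0348   0.017   -0.0004]
270 [ 0.5165 -0.052   0.042 ] [ 0.5172 -0.0604  0.0414]
273 [ 0.5162 -0.0521  0.0446] [ 0.5164 -0.0604  0.0425]
276 [ 0.5156 -0.0522  0.0461] [ 0.5163 -0.0603  0.0457]
279 [ 0.5147 -0.0523  0.0469] [ 0.5161 -0.0603  0.0482]
282 [ 0.5142 -0.0524  0.0487] [ 0.5147 -0.0605  0.0476]
285 [ 0.5131 -0.0526  0.0488] [ 0.5136 -0.0606  0.0477]
288 [ 0.514  -0.0526  0.054 ] [ 0.5148 -0.0603  0.0538]
291 [ 0.5142 -0.0527  0.0572] [ 0.5145 -0.0603  0.0558]
294 [ 0.5135 -0.0528  0.0582] [ 0.5145 -0.0602  0.0586]
297 [ 0.5138 -0.0528  0.0614] [ 0.5147 -0.0601  0.0617]
```

Contact at 3.1 N, with the button about 4 mm down. Pressing to the bottom.

Call:
servo_tool([
  [[0,0,0],[0,0,0.001],0],
  [[0,0,0],[0,0,0.001],0],
  [[0,0,0],[0,0,0.0005],0],
  [[0,0,0],[0,0,0],0],
  [[0,0,0],[0,0,0],0],
])

```text
time: 29.65
ee_pos: [0.5029, -0.0582, 0.0255]
tcp_rot: [-180.0, -0.0, 6.6]
wrist_force: [-4.7, 1.2, 13.7]
opening: 0.0001
grasp_force: 6.7
```

```bash
python3 t.py
```

```text
29.95 [ 0.5029 -0.0582  0.0255] [-4.0309  0.5525 13.2627] [  0.0567 -39.3451  41.5334  -1.7762   0.0322   0.0001]
270 [ 0.5175 -0.052   0.0432] [ 0.518  -0.0602  0.0421]
273 [ 0.5161 -0.0521  0.0428] [ 0.5172 -0.0603  0.0431]
276 [ 0.5158 -0.0522  0.045 ] [ 0.5164 -0.0604  0.0441]
279 [ 0.5148 -0.0524  0.0456] [ 0.5156 -0.0604  0.0452]
282 [ 0.5144 -0.0524  0.0476] [ 0.5143 -0.0606  0.0449]
285 [ 0.5129 -0.0526  0.0468] [ 0.5139 -0.0606  0.0468]
288 [ 0.5139 -0.0526  0.0521] [ 0.5149 -0.0603  0.0523]
291 [ 0.5137 -0.0527  0.0543] [ 0.5145 -0.0603  0.0542]
294 [ 0.5141 -0.0527  0.058 ] [ 0.5148 -0.0602  0.0576]
297 [ 0.514  -0.0528  0.0605] [ 0.5147 -0.0602  0.06  ]
```

The button is at its stop: 13 N, well over the 4 N spring. Releasing.

Call:
servo_tool([
  [[0,0,0],[0,0,-0.003],0],
  [[0,0,0],[0,0,-0.005],0],
  [[0,0,0],[0,0,-0.01],0],
  [[0,0,0],[0,0,-0.03],0],
  [[0,0,0],[0,0,-0.03],0],
  [[0,0,0],[0,0,-0.03],0],
  [[0,0,0],[0,0,0],0],
  [[0,0,0],[0,0,0],0],
])

```text
time: 30.75
ee_pos: [0.503, -0.0583, 0.1329]
tcp_rot: [-180.0, -0.0, 6.6]
wrist_force: [-0.7, 0.9, 0.3]
opening: 0.0002
grasp_force: 0.0
```

Run:
```python
from h import *
snap("scene","s5.png")
print([(n,round(x["score"],2),w("scene",x["xyz"])) for n in("carrier_eye","hook_seat","record_top") for x in mark_of(n,"scene")[:1]])
camera("wrist");print([w("wrist",x["xyz"]) for x in mark_of("record_top","wrist")[:1]])
print(job_done())
```

```text
[('carrier_eye', 0.86, array([0.6338, 0.0657, 0.1606])), ('hook_seat', 0.6, array([0.6271, 0.0606, 0.1614])), ('record_top', 0.44, array([ 0.5057, -0.0575,  0.0491]))]
[array([ 0.5026, -0.0581,  0.0512])]
the job is handed in; nothing more can be done
None
```

The carrier hangs still in the balance hook (about 42 mm dip, roughly 0.49 kg by the wrist force), the record button was pressed to its stop and is up again, and I handed the job in at about 31 s; no verdict was returned.

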